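# Slide a parts bin past a spring stop

## Task

Move the red parts bin on to the picking end of its lane: press the yellow pedal down so that the stop bar sinks out of the bin's way, keep it down with the fingertips while you push the bin by its white side tab over the bar, then push the bin on until it is fully home against the end stop and the bar has sprung up again behind it. Only press and push: do not lift or tip the bin, pick nothing up, and leave the carton, the jar and the tape roll where they are. Finish with the hand clear.

Things in the scene. Friction and masses are not known exactly. Their poses are not given: they have to be found in the camera images.
- lane: Fixed grey and aluminium slide lane, 96 mm wide (x), 450 mm long (y). Origin on the bench under the middle of the stop bar, z up; +y is the way the bin must travel, +x points across to the pedal side. Deck top at z 24 mm; guide rails inside faces at x -42 and +42, outside 48, tops at z 36. End stop: face at y +185, 12 thick, top at z 52. Rear stop: face at y -240, top at z 40. Place and yaw vary.
- lane_home (a point): The point of the deck where the bin's origin lies when the bin is fully home against the end stop: lane (0, 100, 24) mm.
- stop (a joint): How far the yellow spring stop is pressed, m: 0 = up, 0.014 = fully down (hard limit). Bar and pedal are one rigid piece, linked under the deck, that moves straight down. At 0.012 the bar is level with the deck. The spring pushes up with about 1.3 N when up, 2.1 N when fully down, and lifts it by itself when free. While the bin stands over the bar, the bin keeps it down.
- bar (a point): Middle of the top of the yellow stop bar that blocks the lane, 60 mm long (lane x -30 to +30 mm), 10 mm thick (lane y -5 to +5 mm); when up its top is 12 mm above the deck (36 mm over the bench), when fully down 2 mm below the deck.
- pedal (a point): Middle of the flat top of the yellow pedal beside the lane, 36 mm wide (across) and 190 mm long (along the lane). Up, the point is at lane (70, -110, 38) mm and the strip spans lane x 52 to 88, y -205 to -15; its top is 38 mm over the bench when up, 24 mm when fully down. Past its ends, beside the lane, is only the bench and an 8 mm high bed.
- bin: Red open parts bin, loose on the deck, about 0.8 kg, metal clips fixed in it. 80 mm wide (x), 170 long (y), 42 high; origin at the centre of its underside, axes parallel to the lane's, front to lane +y. Starts behind the bar, its front 5 to 50 mm short of the bar. It slides between the rails with 2 mm play each side; a push at the tab of about 5 to 12 N moves it.
- tab (a point): Middle of the flat rear face (the one to push, facing lane -y) of the white push tab on the bin's +x side, over the pedal; at bin (70, 35, 31) mm. The tab spans bin x 37 to 91 mm, y 35 to 41 (6 thick), z 19 to 43, so 43 to 67 mm over the bench: it passes 5 mm above the raised pedal.
- carton: Bystander: brown carton 60 x 85 x 55 mm, loose, origin at the centre of its underside, beyond the pedal. Leave alone.
- jar: Bystander: clear jar with blue cap, 56 mm diameter, 75 mm high, loose, origin at the centre of its underside, beyond the pedal. Leave alone.
- tape: Bystander: amber roll of packing tape lying flat, 90 mm diameter, 24 mm high, loose, origin at the centre of its underside, on the robot's side of the lane. Leave alone.

How it is judged:
On the way, in this order (a step that is already met when the one before it is completed fails the run):
1. the pedal is pressed down by the fingers, with the bin still behind the bar (value of joint stop above 0.011 m and contact force between the fingers and stop above 0.3 N and y of bin in the frame of lane below -0.085 m), for 0.1 s.
2. the bin's front has been pushed over the bar while the pedal is held down by the fingers (value of joint stop above 0.01 m and contact force between the fingers and stop above 0.2 N and y of bin in the frame of lane above -0.084 m), for 0.02 s.
3. the bin is home against the end stop (y of bin in the frame of lane above 0.093 m), for 0.1 s.
At the end, for the whole second after the job is handed in: The bin stands flat on the lane's deck and at rest, within 7 mm of the end stop; the spring stop is up again behind it (pressed less than 3 mm); carton, jar and tape roll are within 20 mm of where they were (y of bin in the frame of lane between 0.093 and 0.104 m and z of bin in the frame of lane between 0.021 and 0.029 m and angle between bin's own z axis and vertical below 0.05 rad and value of joint stop below 0.003 m and linear speed of bin below 0.01 m/s and distance of each of carton, jar, tape from where it was at the start of the episode below 0.02 m); the robot touches nothing.
It fails at once if the bin is lifted more than 12 mm off the deck (z of bin in the frame of lane above 0.036 m).
It fails at once if the bin is tipped by more than 10 degrees (angle between bin's own z axis and vertical above 0.175 rad).
It fails at once if a bystander is disturbed: moved more than 20 mm (distance of any of carton, jar, tape from where it was at the start of the episode above 0.02 m).
It also fails if it takes over 38 s, if anything falls off the work surface, if the arm or the gripper's body presses on something with over 40 N, if the wrist force passes 120 N, or if a joint passes its speed limit or range.

## Robot

A 7-joint arm with a two-finger parallel gripper is mounted at the origin on the work surface. World frame = base frame: x ahead of the robot, y to its left, z up, the work surface at z = 0. Lengths are in m, angles in rad, forces in N, time in s.
With the tool pointing down it reaches from about 0.35 to 0.9 m from the base axis. Payload 8.1 kg.
Tool frame: the origin (TCP) lies on the centre line of the jaws, within the pads' length; the fingertips stand 22 mm ahead of it and the grasp point (between the pads) lies 3 mm ahead of it; z points along the fingers, y is the direction in which the jaws open and shut (so a half turn about z gives the same grasp; the last joint's range is limited). The gripper opens to 92 mm and grips with 3 to 60 N. Pads are 19 mm wide; open, the fingers measure 130 mm over their backs; the gripper's body (75 mm by 190 mm) begins 47 mm behind the grasp point.
Start: joints at [1.169, 0.434, 0.025, 1.573, -0.012, 1.134, -0.075], TCP at [0.184, -0.597, 0.249] pointing down, gripper open.
Joint ranges: [-2.62, 2.62], [-0.44, 2.09], [-1.27, 1.32], [0.08, 2.57], [-1.32, 4.46], [0.12, 2], [-2.74, 2.74]. Speed limits (rad/s): [2.22, 2.22, 3.01, 3.01, 3.14, 3.14, 3.14].

## Interface

Orientations are given as a rotation vector (axis times angle).
In Python, from cell import arm gives the robot as it stands.
- The arm moves only by the shell command python3 -m pendant 'ROWS' [FORCE]. ROWS is JSON, a list that holds one entry, the list of rows, each a list of 7 numbers: the shift along the tool's x, y, z in units of 0.04 m (1.0 is 0.04 m), then the turn, a rotation vector about the tool's x, y, z in units of 0.08 rad (1.0 is 0.08 rad), then the closure, from 0 (fully open) to 1 (shut). In form: [[[tx, ty, tz, ax, ay, az, fingers], ...]]. A call has 1 to 20 rows; each row shifts and turns the commanded pose from where the row before left it, along the tool's axes as they then stand; what a row does not reach is not made up. A row lasts 1/12 s, in which the tool goes at most 41.7 mm and 7.16 degrees, less where a joint would pass 70% of its speed; a pose out of reach is approached as far as the arm can. A call with a number of a shift or a turn outside -1 to 1 is refused whole. A call with a gripper value outside its range is refused whole. The fingers move at their own pace and stop on an object; FORCE is the grip in N (left out, the last holds). Time passes only in rows, so rows that do not move let the fingers close. It gives the time, the measured TCP pose, the force and the opening at its end, in the units of the state.
- arm.observe(): the state, without advancing time (a new reading comes with each control period).
- arm.get_image(name): name is "scene" or "top" or "wrist"; returns a dict with "img" (420x560x3 uint8, red, green, blue), "z_map" (420x560 float32, m along the optical axis (not along the pixel's ray), 0 where there is no reading), "K" (3x3 intrinsics, pixels), "R" (3x3) and "t" (3): a world point X has camera coordinates R X + t. Camera axes: x right, y down, z forward; pixel columns grow to the right and rows downward; lengths in m; the calibration is good to about 2 mm. A picture is of the moment at which its call begins.
- arm.sign_off(): hands the job in, once; it reports no verdict.
The state is a dict: "clock": time; "joints": joint angles; "dq": joint speeds; "joint_efforts": joint torques, N m; "position": TCP position; "ee_rot": TCP orientation; "force": force on the tool from outside, world axes, zero at the start; "ft_torque": the same for the moment, N m; "width": opening from 0.0 (shut) to 1.0 (fully open).
Only numpy, scipy, OpenCV 4.12 (cv2) and the standard library are available. Lean on these libraries where they do the work, as an engineer would, in place of code of your own. Each camera call takes 0.05 s, during which the arm holds its last target.

## Working session

There is one attempt and no reset: what is moved stays moved. The work goes in short steps, Python scripts to look and compute and a shell command to move; the robot and the scene stay as the last step left them, time stands still between calls to the robot, and variables do not carry over. Pictures are saved under pics/ and viewed, and the job is handed in when it is done.

```bash
ls; mkdir -p pics; python3 - <<'E'
from cell import arm
import cv2,numpy as np
s=arm.observe();print(s)
for n in("scene","top"):
    d=arm.get_image(n);cv2.imwrite(f"pics/{n}0.png",d["img"][:,:,::-1]);np.savez(f"pics/{n}0.npz",**d)
    print(n,d["K"].tolist(),d["R"].round(3).tolist(),d["t"])
E
```

```text
pics
{'clock': 0.0, 'joints': array([ 1.1693822 ,  0.4352321 ,  0.02496843,  1.57411425, -0.01159221,
        1.13402237, -0.07510174]), 'dq': array([-2.43128712e-05,  1.87621381e-03,  1.10710490e-03,  4.66718211e-04,
       -8.42956976e-04,  2.57671278e-04, -1.07382030e-03]), 'joint_efforts': array([-8.63323912e-04, -6.67847514e+01,  9.84368138e-01, -3.14462757e+01,
       -6.06258097e-02,  4.27764840e-02,  1.56438714e-04]), 'position': array([ 0.18379274, -0.59684635,  0.24793262]), 'ee_rot': array([-3.10504315e+00, -4.67296304e-01,  6.16533188e-04]), 'force': array([ 0.93630697, -0.37453537,  0.16783705]), 'ft_torque': array([-0.00588489,  0.07119677, -0.03209718]), 'width': 0.9982251454350225}
scene [[523.1892722219192, 0.0, 283.6664151746453], [0.0, 523.1892722219192, 215.0709120190554], [0.0, 0.0, 1.0]] [[0.106, 0.994, 0.017], [0.644, -0.056, -0.763], [-0.757, 0.092, -0.647]] [-0.11783658 -0.3371976   1.29657757]
top [[492.5583204753771, 0.0, 281.8497887956983], [0.0, 492.5583204753771, 215.50156509586688], [0.0, 0.0, 1.0]] [[-0.003, -1.0, -0.016], [-0.994, 0.004, -0.108], [0.108, 0.016, -0.994]] [0.06254835 0.59688808 0.69226134]
```

View pics/scene0.png

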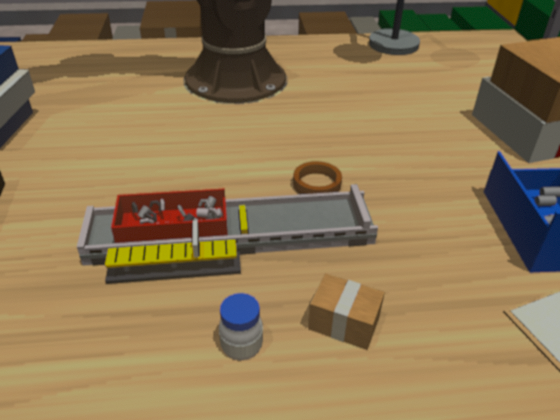

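View pics/top0.png

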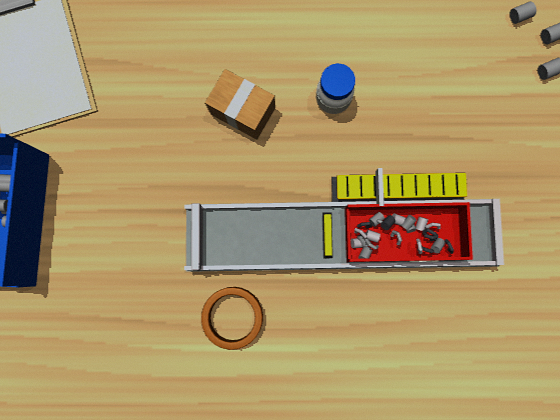

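```bash
cat > h.py <<'E'
import numpy as np,cv2
from scipy.spatial.transform import Rotation as Ro
def cast(d,uv,z):
    uv=np.atleast_2d(uv).astype(float)
    r=np.c_[uv,np.ones(len(uv))]@np.linalg.inv(d["K"]).T@d["R"]
    c=-d["R"].T@d["t"]
    return c+r*((z-c[2])/r[:,2])[:,None]
def blobs(d,lo,hi,amin=60):
    hsv=cv2.cvtColor(np.ascontiguousarray(d["img"]),cv2.COLOR_RGB2HSV)
    m=cv2.inRange(hsv,lo,hi);m=cv2.morphologyEx(m,cv2.MORPH_CLOSE,np.ones((7,7)))
    cs,_=cv2.findContours(m,cv2.RETR_EXTERNAL,cv2.CHAIN_APPROX_NONE)
    return [c[:,0] for c in cs if cv2.contourArea(c)>amin]
E
python3 - <<'E'
from h import *
for n in("top","scene"):
    d=dict(np.load(f"pics/{n}0.npz"))
    print(n)
    for nm,lo,hi,z in(("yel",(24,150,120),(34,255,255),.037),("red",(0,200,120),(5,255,255),.066)):
        for c in blobs(d,lo,hi):
            p=cast(d,c,z)
            r=cv2.minAreaRect((p[:,:2]*1000).astype(np.float32))
            print(nm,c.min(0),c.max(0),"ctr",np.round(r[0],1),"size",np.round(r[1],1),"ang",round(r[2],2))
    # tab: bright white, near (380,187)
    u,v=(380,187) if n=="top" else (196,237)
    print(d["img"][v-12:v+13:6,u-6:u+7:2].sum(2))
E
```

```text
top
yel [324 214] [331 254] ctr [569.4  -6. ] size [10.2 58.4] ang 89.32
yel [337 175] [375 198] ctr [639.1 -48.7] size [56.1 34.2] ang 89.68
yel [383 173] [466 197] ctr [ 641.  -149.3] size [ 35.  121.6] ang 0.76
red [347 202] [471 261] ctr [ 570.2 -116.7] size [ 79.6 171.9] ang 0.9
[[415 188 407 587 534 398 417]
 [ 76 175 414 586 534 382 412]
 [120 148 329 588 557 399 411]
 [182 158 238 591 592 342 403]
 [ 80 151 165 592 596 116  65]]
scene
yel [105 239] [236 266] ctr [ 641.8 -117.8] size [ 38.4 190.6] ang 1.13
yel [239 205] [247 229] ctr [570.3  -9.1] size [60.3 10.2] ang 1.24
red [112 196] [195 227] ctr [ 573.9 -143.1] size [ 75.4 121.8] ang 0.58
[[119 292 513 480 202 133 133]
 [122 305 514 487 215 132 134]
 [226 318 517 478 251 333 350]
 [307 362 509 472 213 288 335]
 [348 295 278 276 185 287 333]]
```

```bash
cat >> h.py <<'E'
O=np.array([.5698,-.0075]);TH=.0157
EX=np.array([np.cos(TH),np.sin(TH)]);EY=np.array([-np.sin(TH),np.cos(TH)])
def lane(p): q=np.asarray(p)[...,:2]-O; return np.stack([q@EX,q@EY],-1)
def st():
    from cell import arm
    s=arm.observe();R=Ro.from_rotvec(s["ee_rot"]).as_matrix()
    print("t",round(s["clock"],2),"lane mm",np.round(lane(s["position"])*1000,1),"tip z",round((s["position"]+.022*R[:,2])[2]*1000,1),
     "F",np.round(s["force"],1),"w",round(s["width"],2),"toolx yaw err deg",round(np.degrees(np.arctan2(R[1,0],R[0,0])-TH),2),"z",np.round(R[:,2],3))
E
python3 - <<'E'
from h import *
d=dict(np.load("pics/top0.npz"))
g=d["img"].sum(2).astype(int)
for v in(172,176,180,186,190):print(v,g[v,372:388])
for u in(376.5,383.):print(lane(cast(d,[u,186],.067))*1000)
E
python3 -m pendant '[[[0,0,0,0,0,0.9,1],[0,0,0,0,0,0.9,1],[0,0,0,0,0,0.9,1],[0,0,0,0,0,0.83,1],[0.7,-0.72,0,0,0,0,1],[0.7,-0.72,0,0,0,0,1],[0.7,-0.72,0,0,0,0,1],[0.7,-0.72,0,0,0,0,1],[0.7,-0.72,0,0,0,0,1],[0.7,-0.72,0,0,0,0,1],[0,0,0,0,0,0,1]]]' 10
python3 -c "from h import *;st()"
```

```text
172 [429 436 446 305 168 127 508 590 578 583 514 440 422 423 432 420]
176 [396 208  10 147 187 166 408 564 579 590 534 434 391 399 350 164]
180 [405 259  65 113 170 167 408 561 583 580 537 430 394 395 417 242]
186 [406 296 107  68 166 176 326 537 590 589 564 469 392 398 415 257]
190 [404 285 117  61 154 178 238 516 586 581 584 499 388 399 411 251]
[[ 63.73634614 -66.87798692]]
[[ 63.54500024 -75.9949105 ]]
clock: 1.02
position: [0.3559, -0.4144, 0.2485]
ee_rot: [-3.137, -0.043, -0.005]
force: [0.5, 0.2, -0.3]
width: 0.254
t 1.02 lane mm [-220.2 -403.5] tip z 226.5 F [ 0.5  0.2 -0.3] w 0.25 toolx yaw err deg 0.68 z [ 0.003  0.004 -1.   ]
```

```bash
python3 -m pendant '[[[0.66,-0.68,0,0,0,0.15,1],[0.66,-0.68,0,0,0,0,1],[0.66,-0.68,0,0,0,0,1],[0.66,-0.68,0,0,0,0,1],[0.66,-0.68,0,0,0,0,1],[0.66,-0.68,0,0,0,0,1],[0.66,-0.68,0,0,0,0,1],[0.66,-0.68,0,0,0,0,1],[0.66,-0.68,0,0,0,0,1],[0.66,-0.68,0,0,0,0,1],[0.66,-0.68,0,0,0,0,1],[0,0,0.5,0,0,0,1],[0,0,0.5,0,0,0,1],[0,0,0.5,0,0,0,1],[0,0,0.5,0,0,0,1],[0,0,0.4,0,0,0,1],[0,0,0.4,0,0,0,1],[0,0,0,0,0,0,1],[0,0,0,0,0,0,1]]]'
python3 - <<'E'
from h import *;st()
from cell import arm
for n in("top","scene","wrist"):
    d=arm.get_image(n);cv2.imwrite(f"pics/{n}1.png",d["img"][:,:,::-1])
a=[cv2.imread(f"pics/{n}1.png")[60:340,100:500] for n in("top","scene")]
cv2.imwrite("pics/both1.png",np.hstack(a))
E
```

```text
clock: 2.6
position: [0.6372, -0.1212, 0.1359]
ee_rot: [-3.141, -0.007, 0.004]
force: [-0.3, -0.1, 0.7]
width: 0.008
t 2.6 lane mm [  65.6 -114.8] tip z 113.9 F [-0.3 -0.1  0.7] w 0.01 toolx yaw err deg -0.65 z [-0.002  0.    -1.   ]
```

View pics/both1.png

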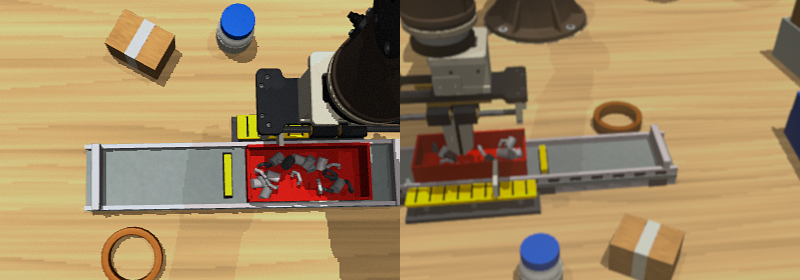

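View pics/wrist1.png

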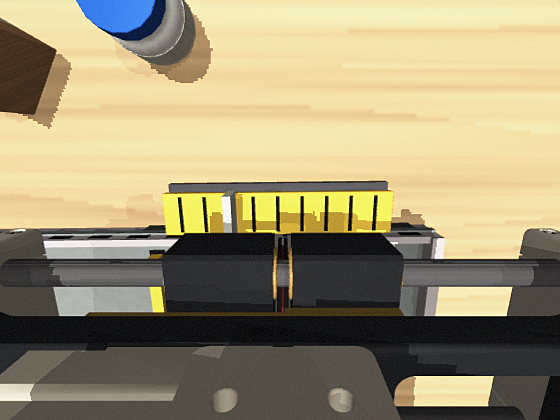

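```bash
python3 -m pendant '[[[0.12,-0.05,0.4,0,0,-0.1,1],[0,0,0.4,0,0,0,1],[0,0,0.4,0,0,0,1],[0,0,0.3,0,0,0,1],[0,0,0.2,0,0,0,1],[0,0,0,0,0,0,1],[0,0,0,0,0,0,1]]]'
python3 -c "from h import *;st()"
```

```text
clock: 3.33
position: [0.6429, -0.1191, 0.0691]
ee_rot: [3.141, 0.019, 0.0]
force: [-0.9, 0.9, 0.3]
width: 0.005
t 3.33 lane mm [  71.3 -112.7] tip z 47.1 F [-0.9  0.9  0.3] w 0.0 toolx yaw err deg -0.2 z [ 0. -0. -1.]
```

Fingertips are above the pedal; press down 22.5 mm in steps.

```bash
python3 -m pendant '[[[0,0,0.15,0,0,0,1],[0,0,0.15,0,0,0,1],[0,0,0.1,0,0,0,1],[0,0,0.08,0,0,0,1],[0,0,0.05,0,0,0,1],[0,0,0.03,0,0,0,1],[0,0,0,0,0,0,1],[0,0,0,0,0,0,1],[0,0,0,0,0,0,1]]]'
python3 - <<'E'
from h import *;st()
from cell import arm
d=arm.get_image("scene");cv2.imwrite("pics/scene2.png",cv2.resize(d["img"][140:330,60:400,::-1],None,fx=2,fy=2))
E
```

```text
clock: 4.08
position: [0.643, -0.119, 0.0466]
ee_rot: [3.141, 0.019, 0.001]
force: [1.5, -1.0, 1.9]
width: 0.004
t 4.08 lane mm [  71.4 -112.7] tip z 24.6 F [ 1.5 -1.   1.9] w 0.0 toolx yaw err deg -0.19 z [ 0.001 -0.    -1.   ]
```

View pics/scene2.png

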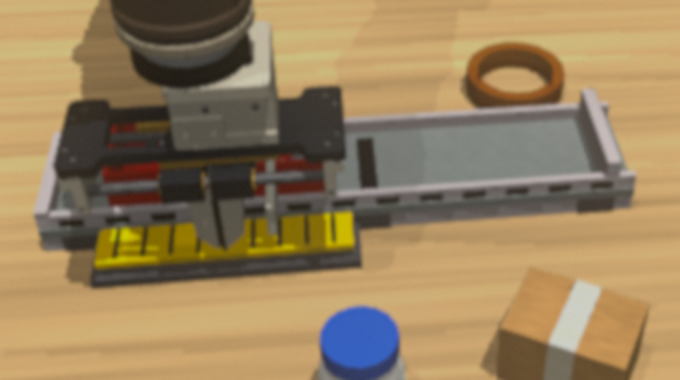

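```bash
python3 -m pendant '[[[0,-0.1,0,0,0,0,1],[0,-0.1,0,0,0,0,1],[0,-0.1,0,0,0,0,1],[0,-0.1,0,0,0,0,1],[0,-0.1,0,0,0,0,1],[0,-0.1,0,0,0,0,1],[0,-0.1,0,0,0,0,1],[0,-0.1,0,0,0,0,1],[0,-0.1,0,0,0,0,1]]]'
python3 -c "from h import *;st()"
```

```text
clock: 4.88
position: [0.6415, -0.0851, 0.0464]
ee_rot: [3.139, 0.017, -0.002]
force: [-1.4, -8.6, 5.4]
width: 0.005
t 4.88 lane mm [ 70.5 -78.7] tip z 24.4 F [-1.4 -8.6  5.4] w 0.01 toolx yaw err deg -0.28 z [-0.001 -0.003 -1.   ]
```

```bash
python3 -m pendant '[[[0,-0.1,0,0,0,0,1],[0,-0.1,0,0,0,0,1],[0,-0.1,0,0,0,0,1],[0,-0.1,0,0,0,0,1],[0,-0.1,0,0,0,0,1],[0,-0.1,0,0,0,0,1],[0,-0.1,0,0,0,0,1],[0,-0.1,0,0,0,0,1],[0,0,0,0,0,0,1]]]'
python3 - <<'E'
from h import *;st()
from cell import arm
d=arm.get_image("top");cv2.imwrite("pics/top3.png",cv2.resize(d["img"][120:300,160:540,::-1],None,fx=2,fy=2))
for c in blobs(d,(0,200,120),(5,255,255)):
    p=lane(cast(d,c,.066))*1000;print("red",p.min(0),p.max(0))
E
```

```text
clock: 5.63
position: [0.6411, -0.0518, 0.0463]
ee_rot: [3.14, 0.019, -0.002]
force: [-2.1, -4.6, 6.1]
width: 0.007
t 5.63 lane mm [ 70.6 -45.4] tip z 24.3 F [-2.1 -4.6  6.1] w 0.01 toolx yaw err deg -0.21 z [-0.001 -0.002 -1.   ]
red [ -41.76445436 -110.77611477] [37.98595984 25.23376627]
```

View pics/top3.png

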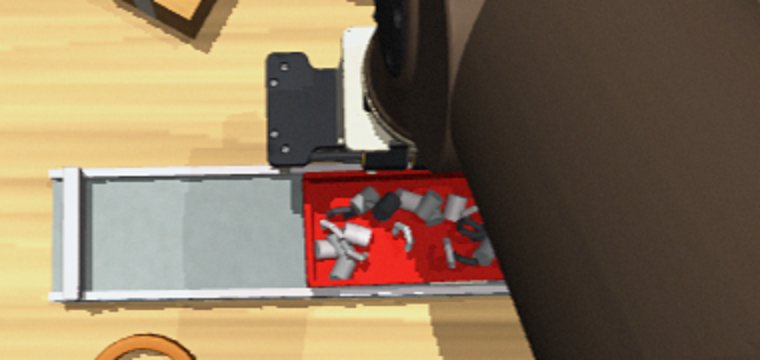

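```bash
python3 -m pendant '[[[0,-0.15,0,0,0,0,1],[0,-0.15,0,0,0,0,1],[0,-0.15,0,0,0,0,1],[0,-0.15,0,0,0,0,1],[0,-0.15,0,0,0,0,1],[0,-0.15,0,0,0,0,1],[0,-0.15,0,0,0,0,1],[0,-0.15,0,0,0,0,1],[0,-0.15,0,0,0,0,1],[0,-0.15,0,0,0,0,1],[0,-0.15,0,0,0,0,1],[0,-0.15,0,0,0,0,1],[0,-0.15,0,0,0,0,1],[0,-0.15,0,0,0,0,1],[0,-0.15,0,0,0,0,1],[0,-0.15,0,0,0,0,1],[0,-0.15,0,0,0,0,1],[0,-0.15,0,0,0,0,1]]]'
python3 -c "from h import *;st()"
```

```text
clock: 7.18
position: [0.6396, 0.0554, 0.0462]
ee_rot: [3.139, 0.017, -0.003]
force: [-1.8, -8.3, 4.9]
width: 0.008
t 7.18 lane mm [70.8 61.8] tip z 24.2 F [-1.8 -8.3  4.9] w 0.01 toolx yaw err deg -0.26 z [-0.002 -0.002 -1.   ]
```

```bash
python3 -m pendant '[[[0,-0.12,0,0,0,0,1],[0,-0.12,0,0,0,0,1],[0,-0.12,0,0,0,0,1],[0,-0.12,0,0,0,0,1],[0,-0.12,0,0,0,0,1],[0,-0.12,0,0,0,0,1],[0,-0.12,0,0,0,0,1],[0,-0.12,0,0,0,0,1],[0,-0.12,0,0,0,0,1],[0,-0.05,0,0,0,0,1],[0,-0.05,0,0,0,0,1],[0,0,0,0,0,0,1]]]'
python3 - <<'E'
from h import *;st()
from cell import arm
d=arm.get_image("top");cv2.imwrite("pics/top4.png",cv2.resize(d["img"][120:300,160:540,::-1],None,fx=2,fy=2))
for c in blobs(d,(0,200,120),(5,255,255)):
    p=lane(cast(d,c,.066))*1000;print("red",p.min(0),p.max(0))
E
```

```text
clock: 8.18
position: [0.6387, 0.1034, 0.0458]
ee_rot: [3.14, 0.019, -0.004]
force: [-2.2, -5.0, 3.6]
width: 0.005
t 8.18 lane mm [ 70.7 109.8] tip z 23.8 F [-2.2 -5.   3.6] w 0.0 toolx yaw err deg -0.2 z [-0.002 -0.002 -1.   ]
```

View pics/top4.png

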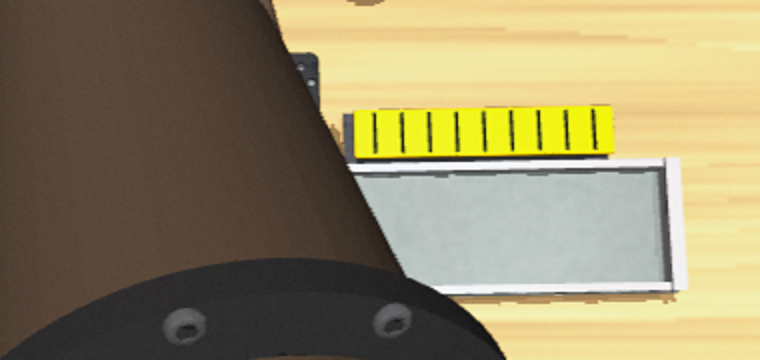

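Top view is mostly covered by the arm; only the empty rear of the lane and the pedal (about px 480,130) are seen. About 5 mm remain; I'll push slowly until the force rises.

```bash
python3 -m pendant '[[[0,-0.05,0,0,0,0,1],[0,-0.05,0,0,0,0,1],[0,-0.04,0,0,0,0,1],[0,0,0,0,0,0,1]]]'
python3 -c "from h import *;st()"
python3 -m pendant '[[[0,-0.03,0,0,0,0,1],[0,-0.03,0,0,0,0,1],[0,0,0,0,0,0,1]]]'
python3 -c "from h import *;st()"
```

```text
clock: 8.57
position: [0.6386, 0.1088, 0.0458]
ee_rot: [3.14, 0.019, -0.004]
force: [-0.8, -5.3, 4.2]
width: 0.006
t 8.57 lane mm [ 70.7 115.2] tip z 23.8 F [-0.8 -5.3  4.2] w 0.01 toolx yaw err deg -0.22 z [-0.002 -0.002 -1.   ]
clock: 8.82
position: [0.6386, 0.1097, 0.0458]
ee_rot: [3.138, 0.017, -0.004]
force: [-2.6, -10.3, 5.0]
width: 0.008
t 8.82 lane mm [ 70.6 116.1] tip z 23.8 F [ -2.6 -10.3   5. ] w 0.01 toolx yaw err deg -0.27 z [-0.003 -0.004 -1.   ]
```

```bash
python3 -m pendant '[[[0,-0.05,0,0,0,0,1],[0,-0.04,0,0,0,0,1],[0,0,0,0,0,0,1]]]'
python3 - <<'E'
from h import *;st()
from cell import arm
d=arm.get_image("scene");cv2.imwrite("pics/scene5.png",cv2.resize(d["img"][140:330,60:400,::-1],None,fx=2,fy=2))
E
```

```text
clock: 9.07
position: [0.6387, 0.1098, 0.0458]
ee_rot: [3.134, 0.014, -0.005]
force: [-3.2, -16.9, 8.0]
width: 0.003
t 9.07 lane mm [ 70.7 116.2] tip z 23.8 F [ -3.2 -16.9   8. ] w 0.0 toolx yaw err deg -0.41 z [-0.003 -0.007 -1.   ]
```

View pics/scene5.png

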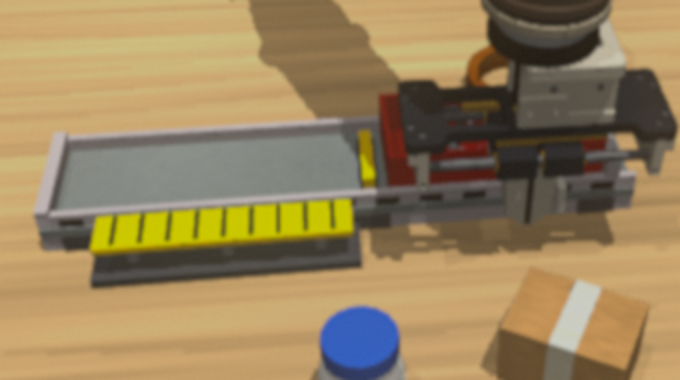

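The yellow bar is up again behind the bin (px 367,160) and the pedal is raised. The push has hit a hard stop, so I back off and then rise.

```bash
python3 -m pendant '[[[0,0.1,0,0,0,0,1],[0,0.2,0,0,0,0,1],[0,0.3,0,0,0,0,1],[0,0.2,0,0,0,0,1],[0,0,0,0,0,0,1],[0,0,-0.3,0,0,0,1],[0,0,-0.6,0,0,0,1],[0,0,-0.6,0,0,0,1],[0,0,-0.6,0,0,0,1],[0,0,-0.6,0,0,0,1],[0,0,-0.6,0,0,0,1],[0,0.6,-0.6,0,0,0,1],[0,0.7,0,0,0,0,1],[0,0.7,0,0,0,0,1],[0,0.7,0,0,0,0,1],[0,0.7,0,0,0,0,1],[0,0.7,0,0,0,0,1],[0,0.7,0,0,0,0,1],[0,0.7,0,0,0,0,1]]]'
python3 -m pendant '[[[0,0.7,0,0,0,0,1],[0,0.7,0,0,0,0,1],[0,0.7,0,0,0,0,1],[0,0.7,0,0,0,0,1],[0,0.7,0,0,0,0,1],[0,0,0,0,0,0,1],[0,0,0,0,0,0,1],[0,0,0,0,0,0,1]]]'
python3 - <<'E'
from h import *;st()
from cell import arm
for n in("top","scene"):
    d=arm.get_image(n);cv2.imwrite(f"pics/{n}6.png",d["img"][:,:,::-1])
    for nm,lo,hi,z in(("yel",(24,150,120),(34,255,255),.037),("red",(0,200,120),(5,255,255),.066)):
      for c in blobs(d,lo,hi):
        p=lane(cast(d,c,z))*1000;print(n,nm,p.min(0).round(1),p.max(0).round(1))
a=[cv2.imread(f"pics/{n}6.png")[40:360,100:500] for n in("top","scene")]
cv2.imwrite("pics/both6.png",np.hstack(a))
E
```

```text
clock: 10.7
position: [0.6431, -0.1365, 0.2035]
ee_rot: [-3.141, -0.021, -0.002]
force: [0.5, -0.4, -0.4]
width: 0.007
clock: 11.37
position: [0.645, -0.2749, 0.2029]
ee_rot: [-3.14, -0.021, -0.001]
force: [0.8, 0.4, 0.2]
width: 0.011
t 11.37 lane mm [  71.  -268.6] tip z 180.9 F [0.8 0.4 0.2] w 0.01 toolx yaw err deg -0.14 z [ 0.001  0.001 -1.   ]
top yel [-29.6  -3.8] [28.9  6.5]
top yel [  51.3 -203.6] [ 86.6 -14. ]
top red [-41.5  15.2] [ 40.4 183.8]
scene yel [  51.4 -206.5] [ 89.9 -16.7]
scene yel [-29.7  -6.8] [32.6  3.6]
scene red [-35.9  12.6] [ 40.8 130.8]
```

View pics/both6.png

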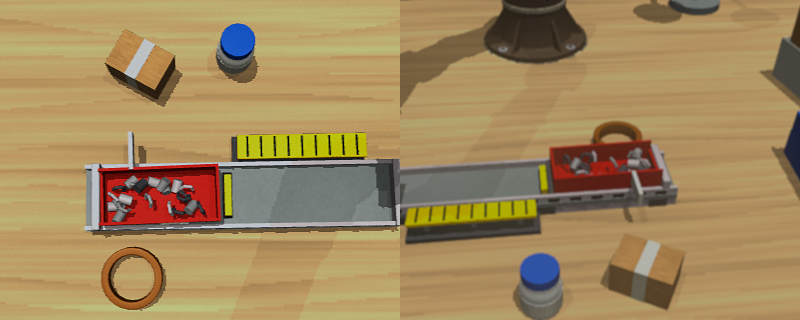

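The bin sits against the end stop, spanning lane y 15 to 184. The bar is up behind it, the bystanders have not moved, and the hand is clear.

```bash
python3 -c "from cell import arm;print(arm.sign_off())"
```

```text
the job is handed in; nothing more can be done
None
```

The bin is home against the end stop and the stop bar is up again behind it. I handed the job in at about 11.5 s on the robot's clock; no verdict is reported.

- **Pressing:** The closed fingertips pressed the pedal to about 24.5 mm over the bench, roughly 13.5 mm of stop travel. The picture showed the bar sunk.
- **Pushing over the bar:** With the pedal held down, I slid the fingers along it and pushed the tab until the bin's front was about 25 mm past the bar.
- **Pushing home:** I pushed on until the bin stopped dead: the push force rose from about 5 N to 17 N with no further movement.
- **Last checks:** The top view put the bin at lane y 15 to 184 mm, so its origin is at about 99.5 mm. The bar and pedal looked up. Carton, jar and tape roll look unmoved in the pictures, though I did not measure them. The hand is about 180 mm over the bench with force readings near zero.
- **Disagreements:** The two views differ by about 3 mm in lane y, roughly what the calibration allows. In the scene view, the tab hid the front of the bin, so its front edge was confirmed only by the top view and the hard stop.

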